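Load a fork damper cartridge in the gas-charging fixture and crack the valve half open

TASK

Take the damper cartridge (the rod with the stepped nose and the groove) from the wooden rack and slide it, nose first, into the bore of the gas-charging fixture until its nose is fully home against the charging head and the side spring plunger has snapped into its groove, keeping the ball valve shut meanwhile. Then swing the valve lever to half open (45 degrees, midway between across the pipe and along it) and let go. Leave the other fork parts and the grease jar where they are.

Things in the scene. Friction and masses are not known exactly. Their poses are not given: they have to be found in the camera images.
- cartridge: Bare aluminium damper cartridge, round, 205 mm long, 0.3 to 0.55 kg, lying in one of the rack's three places (varies), axis 33 mm above the bench. Origin on its axis; +x along it to the nose. 32 mm diameter from x = -54 to +76 mm; tail: 36 mm collar (x = -68 to -54), 10 mm shaft to x = -105 mm. Balances near x = +5 mm; between the rack's supports it can be gripped at x = -15 to +15 mm.
- nose (a point): Centre of the cartridge's nose tip, 100 mm from its origin; axes as the cartridge's. Behind the tip: 18 mm diameter spigot 12 mm long, a cone 12 mm long up to 32 mm diameter, 8 mm of full body, then a groove 4 mm deep, 14 mm wide at the top and 6 mm at its floor (sloped flanks), centred 39 mm behind the tip.
- fixture: Gas-charging fixture fixed to the bench: grey base plate 305 x 128 x 12 mm; aluminium holder block 60 mm long, 54 mm wide, top 97 mm above the bench, with a level 34 mm through bore; after a 15 mm gap the round steel charging head, then pipe, brass ball valve, regulator. Origin on the bench under the centre of the bore's mouth; +x is the way the cartridge slides in, z up.
- mouth (a point): Centre of the bore's open mouth, on the bore axis 70 mm above the bench; axes as the fixture's (+x into the bore).
- seat (a point): Point on the bore axis on the face of the charging head, 75.5 mm beyond the mouth, where the nose tip must come to rest; axes as the fixture's.
- plunger (a joint): Spring plunger with a 12 mm ball nose, in the +y side of the block 36 mm beyond the mouth; its black knob moves out with it. Metres pushed out of the bore: 0 bore empty (nose 8 mm into the bore), 0.006 to 0.008 riding on the body, 0.001 to 0.0035 snapped in the groove. Spring 2 N plus 0.5 N per mm; sliding past it takes 6 to 15 N.
- valve (a joint): Ball-valve lever, rad: 0 shut (lever square across the pipe, pointing along the fixture's -y), grows counter-clockwise seen from above to 1.571 full open (lever along the pipe, fixture's +x); half open is 0.785. Starts shut within 0.07. Stays where it is left; turning takes 0.25 N m.
- stem (a point): On the vertical turning axis of the valve lever, at the lever's height, 106 mm above the bench and 170 mm beyond the bore's mouth; axes as the fixture's.
- lever_grip (a point): Middle of the lever's grey plastic sleeve, 75 mm from the turning axis, 106 mm above the bench; moves with the lever, its -y points out along the lever. Sleeve 72 mm long (35 to 107 mm from the axis), 19 mm wide, 14 mm thick.
- rack: Fixed wooden V-rack, 104 x 272 mm, three places 84 mm apart along its y; rods lie along its x. Origin on the bench under its centre. V-supports 14 mm thick at x = -45 and +45 mm, tops 30 mm above the bench; nothing under the rods between them.
- tube_a: Plain chromed fork tube, 30 mm diameter, 220 mm long, lying in another place of the rack; origin at its middle on the axis, x along it. Leave it.
- tube_b: A second chromed fork tube like the first. Leave it.
- fork_leg: Fork lower leg standing upright on the bench, 190 mm tall, 58 mm diameter foot and 48 mm at the top; origin at the centre of its foot. Leave it.
- grease_jar: Small grease jar with a white cap, 68 mm diameter, 62 mm tall; origin at the centre of its underside. Leave it.
Not all that is in view belongs to the job. Leave any yellow look-alike of the cartridge alone.

How it is judged (in metres and radians):
On the way, in this order (a step that is already met when the one before it is completed fails the run):
1. the cartridge is home against the charging head, the plunger has snapped into its groove and the valve is still shut (x of nose in the frame of seat above -0.004 m and distance between nose and seat below 0.005 m and angle between the x axis of cartridge and the x axis of fixture, either way round below 0.07 rad and value of joint plunger between 0.0004 and 0.0045 m and value of joint valve below 0.25 rad), for 0.3 s.
2. the valve is half open (value of joint valve between 0.61 and 0.96 rad), for 0.2 s.
At the end, for the whole second after the job is handed in: Cartridge in the bore: nose within 4 mm of the charging head (5 mm in any direction), within 4 degrees of the bore axis, at rest, plunger in its groove; valve lever 45 degrees open, give or take 10; both chromed tubes, fork leg and jar within 30 mm of their start (all of step 2 and x of nose in the frame of seat above -0.004 m and distance between nose and seat below 0.005 m and angle between the x axis of cartridge and the x axis of fixture, either way round below 0.07 rad and value of joint plunger between 0.0004 and 0.0045 m and linear speed of cartridge below 0.02 m/s and distance of each of tube_a, tube_b, fork_leg, grease_jar from where it was at the start of the episode below 0.03 m); the robot touches nothing.
It fails at once if the valve is opened (more than 14 degrees) while the cartridge is not home against the charging head (value of joint valve above 0.25 rad and distance between nose and seat above 0.008 m).
It fails at once if the standing fork leg is knocked over (angle between fork_leg's own z axis and vertical above 0.4 rad).
It fails at once if the grease jar is knocked over (angle between grease_jar's own z axis and vertical above 0.4 rad).
It also fails if it takes over 61 s, if anything falls off the work surface, if the arm or the gripper's body presses on something with over 40 N, if the wrist force passes 120 N, or if a joint passes its speed limit or range.

ROBOT

A 7-joint arm with a two-finger parallel gripper is mounted at the origin on the work surface. World frame = base frame: x ahead of the robot, y to its left, z up, the work surface at z = 0. Lengths are in mm, angles in rad, forces in N, time in s.
With the tool pointing down it reaches from about 425 to 950 mm from the base axis. Payload 4.7 kg.
Tool frame: the origin (TCP) lies midway between the tips of the shut fingers; the grasp point (between the pads) lies 19 mm behind it; z points along the fingers, y is the line along which they close (so a half turn about z gives the same grasp; the last joint's range is limited). The gripper opens to 87 mm and grips with 3 to 60 N. Pads are 19 mm wide; open, the fingers measure 117 mm over their backs; the gripper's body (75 mm by 190 mm) begins 51 mm behind the grasp point.
Start: joints at [1.08, 0.469, -0.049, 1.532, 0.024, 1.141, -0.082], TCP at [300.8, -604.292, 222.573] pointing down, gripper open.
Joint ranges: [-2.59, 2.59], [-0.33, 1.99], [-1.39, 1.29], [0.1, 2.45], [-1.04, 4.18], [0.21, 1.99], [-2.66, 2.66]. Speed limits (rad/s): [2.57, 2.57, 3.14, 3.14, 3.14, 3.14, 3.14].

INTERFACE

Orientations are given as a unit quaternion [w, x, y, z].
In Python, from station import get_state, read_camera, finish_job gives the robot as it stands.
- The arm moves only by the tool apply_moves, never from a script. Its arguments are lists of equal length, an entry for each row: "hand": the gripper's target within -1 to 1 (shut at 1, half-way at 0, fully open at -1); "travel": the shift along the tool's x, y, z in cm, a list of three; "twist": the turn about the tool's z in degrees. A call has 1 to 12 rows; each row shifts and turns the commanded pose from where the row before left it, along the tool's axes as they then stand; what a row does not reach is not made up. A row lasts 1/12 s, in which the tool goes at most 41.7 mm and 7.16 degrees, less where a joint would pass 70% of its speed; a pose out of reach is approached as far as the arm can. A call with a gripper value outside its range is refused whole. The fingers move at their own pace and stop on an object; "force" is the grip in N (left out, the last holds). Time passes only in rows, so rows that do not move let the fingers close. It gives the time, the measured TCP pose, the force, the opening and the grip force at its end, in the units of the state.
- get_state(): the state, without advancing time (a new reading comes with each control period).
- read_camera(name): name is "side" or "top"; returns a dict with "image" (420x560x3 uint8, blue, green, red), "depth" (420x560 float32, mm along the optical axis (not along the pixel's ray), 0 where there is no reading), "camera_matrix" (3x3 intrinsics, pixels), "world_to_cam" (4x4, takes a point from world to camera coordinates). Camera axes: x right, y down, z forward; pixel columns grow to the right and rows downward; lengths in mm; the calibration is good to about 2 mm. A picture is of the moment at which its call begins.
- finish_job(): hands the job in; it is judged then, once.
The state is a dict: "t": time; "joint_pos": joint angles; "qd": joint speeds; "effort": joint torques, N m; "eef_pos": TCP position; "orientation": TCP orientation; "contact_force": force on the tool from outside, world axes, zero at the start; "ft_torque": the same for the moment, N m; "width": finger opening in mm; "grip_force": force on a finger pad.
Only numpy, scipy, OpenCV 4.12 (cv2) and the standard library are available. Lean on these libraries where they do the work, as an engineer would, in place of code of your own. Each camera call takes 0.05 s, during which the arm holds its last target. There are 200 camera calls.

## Working session

There is one attempt and no reset: what is moved stays moved. The work goes in short steps, Python scripts to look and compute and a tool call to move; the robot and the scene stay as the last step left them, time stands still between calls to the robot, and variables do not carry over. Pictures are saved under pics/ and viewed, at most 10 in all, crops included, and the job is handed in when it is done.

Besides the shell and the picture viewer there is one more tool, called after ">>>" as name(argument=value, ...), one argument or row to a line, values as JSON. apply_moves: Moves the arm, as the interface text tells. Its arguments: {"type":"object","properties":{"hand":{"type":"array"},"travel":{"type":"array"},"twist":{"type":"array"},"force":{"type":"number"}},"required":["hand","travel","twist"]}

```bash
mkdir -p pics
cat > h.py <<'E'
import numpy as np, cv2
from station import get_state, read_camera, finish_job
def cam(n):
    c=read_camera(n); return c
def ray(c,u,v,z):
    K=c["camera_matrix"];T=np.array(c["world_to_cam"]);R=T[:3,:3];t=T[:3,3]
    o=-R.T@t; d=R.T@np.linalg.inv(K)@np.array([u,v,1.0]); return o+d*(z-o[2])/d[2]
def cloud(c):
    K=c["camera_matrix"];T=np.array(c["world_to_cam"]);D=c["depth"]
    v,u=np.indices(D.shape); p=np.stack([u,v,np.ones_like(u)],-1)@np.linalg.inv(K).T*D[...,None]
    P=(p-T[:3,3])@T[:3,:3]; P[D==0]=np.nan; return P
def proj(c,p):
    T=np.array(c["world_to_cam"]);q=c["camera_matrix"]@(T[:3,:3]@np.array(p)+T[:3,3]);return q[:2]/q[2]
E
python3 - <<'E'
from h import *
for n in("top","side"):
    c=cam(n);cv2.imwrite(f"pics/{n}0.png",c["image"])
    T=c["world_to_cam"];print(n,(-T[:3,:3].T@T[:3,3]).round(),T[:3,:3].round(2),c["camera_matrix"][0,0],(c["depth"]>0).mean())
print(get_state())
E
```

```text
top [ 387.   84. 1183.] [[-0.01 -1.   -0.02]
 [-0.99  0.01 -0.14]
 [ 0.14  0.02 -0.99]] 449.47281907731224 0.9959821428571428
side [299. 773. 574.] [[-0.94 -0.33 -0.02]
 [-0.17  0.54 -0.82]
 [ 0.28 -0.78 -0.57]] 385.72291632217105 0.996062925170068
{'t': 0.1, 'joint_pos': array([ 1.08008878,  0.46939103, -0.04857749,  1.53355431,  0.02410044,
        1.14098581, -0.08227037]), 'qd': array([ 1.54276260e-03,  2.94849649e-04, -3.73246840e-05, -4.06764009e-03,
       -3.15701493e-04, -7.10363489e-04, -1.55900110e-04]), 'effort': array([ 6.87254465e-05, -5.09171605e+01, -8.16599932e-02, -2.36830187e+01,
       -6.15604059e-02,  3.44462553e-02,  6.87005695e-05]), 'eef_pos': array([ 300.52647703, -603.82043208,  221.59245621]), 'orientation': array([-8.44854007e-04,  9.73454686e-01,  2.28878147e-01, -2.33432202e-04]), 'contact_force': array([-0.38868063,  0.041723  , -0.35045565]), 'ft_torque': array([-0.01111838, -0.01329939, -0.01471728]), 'grip_force': 0.0, 'width': 87.19439188873348}
```

View pics/top0.png

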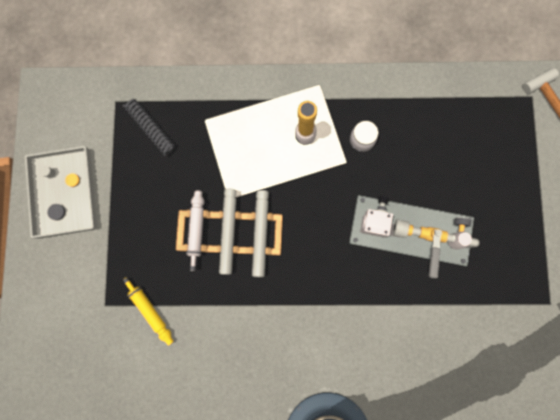

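View pics/side0.png

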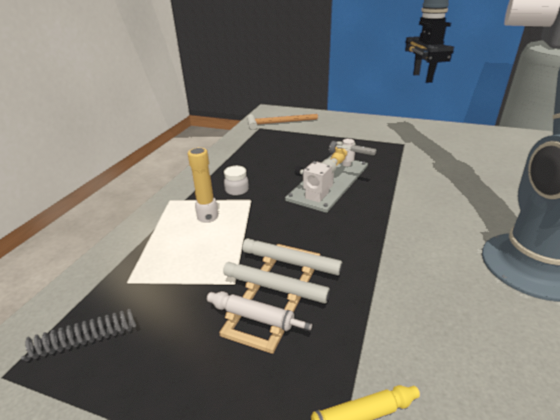

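The top view shows the rack with three rods: bare stepped rod at (195,230), nose up at (197,196) and thin shaft at (193,265), and plain tubes at (228,232) and (260,234). The yellow stepped rod at (150,312) is the look-alike. The stepped bare-metal rod in the rack fits. The fixture block is at (379,222), with the lever at (436,262) pointing down-image (world -x). I'll confirm with a crop while measuring.

```bash
cat > m.py <<'E'
from h import *
c=cam("top");P=cloud(c);im=c["image"]
a=cv2.resize(im[180:280,165:285],None,fx=4,fy=4,interpolation=cv2.INTER_CUBIC)
b=cv2.resize(im[185:285,340:485],None,fx=4,fy=4,interpolation=cv2.INTER_CUBIC)
b=b[:, :]; h=np.vstack([np.pad(a,((0,0),(0,580-480),(0,0))),b])[:, :]
cv2.imwrite("pics/crop1.png",cv2.resize(h,None,fx=.74,fy=.74))
def region(u0,u1,v0,v1,z0,z1):
    m=np.zeros(P.shape[:2],bool);m[v0:v1,u0:u1]=1
    return P[m&(P[...,2]>z0)&(P[...,2]<z1)]
def rect(Q,n):
    r=cv2.minAreaRect(Q[:,:2].astype(np.float32));mean=Q.mean(0)
    w,V=np.linalg.eigh(np.cov(Q[:,:2].T));d=V[:,1]
    print(n,len(Q),"c",np.round(r[0],1),"size",np.round(r[1],1),"ang",round(r[2],2),"mean",mean.round(1),"dir",d.round(4)); return r
rect(region(180,212,186,275,36,60),"cart")
Q=region(180,212,186,275,25,60)
rect(Q,"cart+shaft");print("x ext",Q[:,0].min(),Q[:,0].max())
rect(region(216,240,180,280,36,60),"tubeA");rect(region(246,275,180,282,36,60),"tubeB")
rect(region(355,400,195,245,88,104),"blocktop")
rect(region(340,485,185,275,6,18),"plate")
rect(region(425,448,240,285,95,125),"lever")
rect(region(396,430,215,250,60,110),"head/pipe")
print("fork",region(290,325,90,150,150,250).mean(0).round(),"jar",region(345,385,115,155,50,80).mean(0).round())
E
python3 m.py
```

```text
cart 763 c [513.2 334.5] size [ 33.8 204.6] ang 86.91 mean [520.5 332.9  45.1] dir [-0.9988  0.0495]
cart+shaft 904 c [513.2 335.3] size [ 54.5 204.7] ang 86.6 mean [517.5 332.5  43. ] dir [-0.9988  0.0495]
x ext 410.92639942879555 615.1494046511946
tubeA 920 c [511.9 250.6] size [ 29.  219.3] ang 87.14 mean [509.8 250.2  43.7] dir [-0.9988  0.0487]
tubeB 924 c [504.2 167.1] size [ 29.2 219.5] ang 87.16 mean [502.4 167.1  43.6] dir [-0.9988  0.0497]
blocktop 587 c [ 519.9 -135. ] size [82.8 54. ] ang 78.71 mean [ 521.4 -125.9   96.4] dir [0.1854 0.9827]
plate 3517 c [ 517.5 -229.1] size [229.2 368.3] ang 0.41 mean [ 509.5 -223.1   11.4] dir [0.1979 0.9802]
lever 320 c [ 433.6 -251.9] size [19.9 89.8] ang 81.23 mean [ 431.7 -250.5  110.5] dir [-0.9849  0.1729]
head/pipe 443 c [ 504.9 -211.1] size [86.9 41.2] ang 79.03 mean [ 503.9 -205.7   82.3] dir [0.2278 0.9737]
fork [769.  48. 186.] jar [ 759. -106.   61.]
```

View pics/crop1.png

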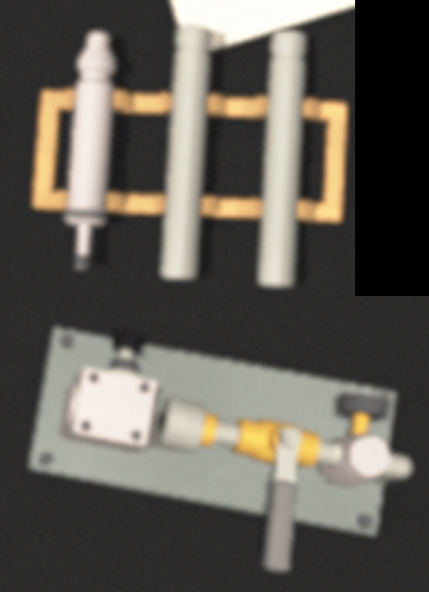

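The crop confirms it: bare stepped rod at crop (90,140), nose up at (97,38), shaft at (82,260). I'm moving above the rack first.

>>> apply_moves(
  hand=[-1,-1,-1,-1,-1,-1,-1,-1,-1,-1],
  travel=[
    [1,-0.8,0],
    [2,-1.7,0],
    [2.4,-2,0],
    [2.4,-2,0],
    [2.4,-2,0],
    [2.4,-2,0],
    [2.4,-2,0],
    [2.4,-2,0],
    [2.4,-2,0],
    [2.4,-2,0],
  ],
  twist=[0,0,0,0,0,0,0,0,0,0],
  force=30,
)

```text
t: 0.98
eef_pos: [417.5, -337.1, 222.6]
orientation: [-0.0, 0.973, 0.229, 0.0]
contact_force: [0.2, 0.8, -0.5]
width: 86.9
grip_force: 0.0
```

>>> apply_moves(
  hand=[-1,-1,-1,-1,-1,-1,-1,-1,-1,-1,-1,-1],
  travel=[
    [2.4,-2,0],
    [2.4,-2,0],
    [2.4,-2,0],
    [2.4,-2,0],
    [2.4,-2,0],
    [2.4,-2,0],
    [2.4,-2,0],
    [2.4,-2,0],
    [1.6,-3.2,0],
    [1.6,-3.2,0],
    [1.6,-3.2,0],
    [1.6,-3.2,0],
  ],
  twist=[0,0,0,0,0,0,0,0,0,0,0,0],
)

```text
t: 1.98
eef_pos: [516.9, 34.6, 222.6]
orientation: [0.0, 0.973, 0.229, -0.0]
contact_force: [0.5, -0.2, 0.3]
width: 86.9
grip_force: 0.0
```

>>> apply_moves(
  hand=[-0.4,-0.4,-0.4,-0.4,-0.4,-0.4,-0.4,-0.4,-0.4,-0.4,-0.4,-0.4],
  travel=[
    [1.6,-3.2,0],
    [1.6,-3.2,0],
    [1.6,-3.2,0],
    [1.6,-3.2,0],
    [1.6,-3.2,0],
    [1.6,-3.2,0],
    [1.2,-2.4,0],
    [0.8,-1.6,0],
    [0,0,0],
    [0,0,0],
    [0,0,0],
    [0,0,0],
  ],
  twist=[0,0,0,0,0,0,0,0,-7,-7,-7,-7],
)

```text
t: 2.98
eef_pos: [517.2, 292.2, 222.4]
orientation: [0.0, 0.887, 0.461, -0.0]
contact_force: [0.5, -0.7, 0.1]
width: 61.0
grip_force: 0.0
```

>>> apply_moves(
  hand=[-0.4,-0.4,-0.4,-0.4,-0.4,-0.4,-0.4,-0.4,-0.4,-0.4,-0.4,-0.4],
  travel=[
    [0,0,0],
    [0,0,0],
    [0,0,0],
    [0,0,0],
    [0,0,0],
    [0,0,0],
    [0,0,0],
    [0,0,0],
    [0,0,0],
    [0,0,0],
    [0,0,0],
    [0,0,0],
  ],
  twist=[-7,-7,-7,-7,-7,-7,-7,-7,-7,-7,-7,-7],
)

```text
t: 3.98
eef_pos: [517.4, 291.9, 222.5]
orientation: [0.0, 0.351, 0.936, -0.0]
contact_force: [-0.2, 0.4, -0.3]
width: 60.6
grip_force: 0.0
```

>>> apply_moves(
  hand=[-0.4,-0.4,-0.4,-0.4,-0.4],
  travel=[
    [0,0,0],
    [0,0,0],
    [0,0,0],
    [0,0,0],
    [0,0,0],
  ],
  twist=[-7,-7,-7,-1.7,0],
)

```text
t: 4.4
eef_pos: [517.5, 291.8, 222.3]
orientation: [-0.0, 0.163, 0.987, -0.0]
contact_force: [-0.0, -0.4, -0.2]
width: 60.6
grip_force: 0.0
```

```bash
cat >> h.py <<'E'
def head(s):
    w,x,y,z=s["orientation"]; return np.degrees(np.arctan2(2*(x*y+w*z),1-2*(y*y+z*z)))
def totool(s,dw):
    w,x,y,z=s["orientation"]
    from scipy.spatial.transform import Rotation as R
    return R.from_quat([x,y,z,w]).inv().apply(dw)/10
E
cat > fx.py <<'E'
from h import *
c=cam("top");P=cloud(c)
def reg(u0,u1,v0,v1,z0,z1):
    m=np.zeros(P.shape[:2],bool);m[v0:v1,u0:u1]=1
    return P[m&(P[...,2]>z0)&(P[...,2]<z1)]
def rr(Q,n,k=3):
    r=cv2.minAreaRect(Q[:,:2].astype(np.float32));print(n,len(Q),np.round(r[0],1),np.round(r[1],1),round(r[2],2),"mean",Q.mean(0).round(1))
B=reg(355,400,195,245,94.5,100);B=B[np.linalg.norm(B[:,:2]-np.median(B[:,:2],0),axis=1)<45];rr(B,"block")
Q=reg(340,485,185,275,10,14)
Q=Q[(np.abs(Q[:,0]-510)<110)&(np.abs(Q[:,1]+220)<180)];rr(Q,"plate")
L=reg(425,448,250,285,108,117);rr(L,"sleeve")
p=np.polyfit(L[:,0],L[:,1],1);print("sleeve heading",np.degrees(np.arctan2(-p[0],-1)))
# horizontal-line midlines of head/pipe tops
H=reg(396,418,215,250,60,110);rr(H,"head")
E
python3 fx.py; python3 -c "
from h import *
s=get_state();print(s['t'],s['eef_pos'].round(1),head(s),s['width'],s['joint_pos'].round(2))
d=np.array([515.7,333.2,0])-s['eef_pos'];d[2]=0;print(totool(s,d))"
```

```text
block 440 [ 522.2 -124.1] [60.8 54. ] 79.02 mean [ 521.8 -124.5   97.1]
plate 2129 [ 511.4 -225.8] [304.5 128.1] 78.43 mean [ 510.2 -223.3   11.9]
sleeve 219 [ 422.  -249.6] [19.4 66.4] 80.69 mean [ 421.5 -249.2  112.2]
sleeve heading 171.19505434855188
head 298 [ 507.  -196.2] [57.5 41.4] 76.87 mean [ 507.2 -190.3   83.9]
4.45 [517.7 291.7 222.3] 161.1511794360566 61.02853063901407 [ 0.13  0.52 -1.    1.69  0.47  1.19  0.25]
[ 1.52383057e+00  3.86004595e+00 -1.60144802e-03]
```

>>> apply_moves(
  hand=[-0.4,-0.4,-0.4,-0.4,-0.4,-0.4,-0.4,-0.4,-0.4,-0.4,-0.4,-0.4],
  travel=[
    [0,0,0],
    [0,0,0],
    [0,0,0],
    [0.2,2,0],
    [0.2,2.1,0],
    [0,0,2],
    [0,0,3],
    [0,0,3],
    [0,0,3],
    [0,0,2.5],
    [0,0,0.8],
    [0,0,0],
  ],
  twist=[-6,-6,-4,0,0,0,0,0,0,0,0,0],
)

```text
t: 5.45
eef_pos: [515.2, 331.7, 77.5]
orientation: [-0.002, 0.025, 1.0, -0.001]
contact_force: [-0.4, -0.3, 0.9]
width: 61.0
grip_force: 0.0
```

```bash
python3 -c "
from h import *
s=get_state();print(s['t'],s['eef_pos'].round(1),head(s),s['width'],s['joint_pos'].round(2))
d=np.array([515.7,333.2,14])-s['eef_pos'];print(totool(s,d))"
```

```text
5.45 [515.2 331.7  77.5] 177.16254141407438 60.95354206319601 [-0.    0.72 -0.93  1.78  0.68  1.    0.32]
[-0.06711073  0.16803752  6.35169964]
```

>>> apply_moves(
  hand=[-0.4,-0.4,-0.4,-0.4,-0.4,-0.4,1,1,1,1,1,1],
  travel=[
    [0,0.15,1.5],
    [0,0,2],
    [0,0,1.8],
    [0,0,1],
    [0,0,0],
    [0,0,0],
    [0,0,0],
    [0,0,0],
    [0,0,0],
    [0,0,0],
    [0,0,0],
    [0,0,0],
  ],
  twist=[0,0,0,0,0,0,0,0,0,0,0,0],
  force=40,
)

```text
t: 6.45
eef_pos: [516.7, 334.1, 16.9]
orientation: [0.0, 0.025, 1.0, -0.0]
contact_force: [0.3, -0.4, 1.4]
width: 30.6
grip_force: 40.0
```

>>> apply_moves(
  hand=[1,1,1,1,1,1,1,1,1,1,1,1],
  travel=[
    [0,0,-0.5],
    [0,0,-1],
    [0,0,-2],
    [0,0,-2.5],
    [0,0,-2.5],
    [0,0,-2.5],
    [0,0,-2],
    [0,0,-1],
    [0,0,0],
    [0,0,0],
    [0,0,0],
    [0,0,0],
  ],
  twist=[0,0,0,0,0,0,0,0,3,5,6,6],
)

```text
t: 7.45
eef_pos: [516.0, 333.5, 155.9]
orientation: [-0.001, 0.2, 0.98, -0.001]
contact_force: [-0.3, -0.3, -3.8]
width: 31.2
grip_force: 40.0
```

>>> apply_moves(
  hand=[1,1,1,1,1,1,1,1,1,1,1,1],
  travel=[
    [0,0,0],
    [0,0,0],
    [0,0,0],
    [0,0,0],
    [0,0,0],
    [0,0,0],
    [0,0,0],
    [0,0,0],
    [0,0,0],
    [0,0,0],
    [0,0,0],
    [0,0,0],
  ],
  twist=[6,6,6,6,6,6,6,6,6,6,6,6],
)

```text
t: 8.45
eef_pos: [515.7, 333.8, 155.8]
orientation: [-0.0, 0.738, 0.675, -0.001]
contact_force: [-0.4, 0.1, -4.2]
width: 31.2
grip_force: 40.0
```

```bash
python3 -c "
from h import *
s=get_state();print(s['t'],s['eef_pos'].round(1),head(s),s['width'],s['grip_force'],s['joint_pos'].round(2),s['contact_force'])"
```

```text
8.45 [515.7 333.8 155.8] 84.89851654224383 31.178376985628102 39.99361038208008 [-0.19  0.51 -0.62  1.73  0.34  1.02 -1.03] [-0.3746737   0.05392412 -4.15295327]
```

>>> apply_moves(
  hand=[1,1,1,1,1,1,1,1,1,1,1,1],
  travel=[
    [0,0,0],
    [0,0,0],
    [-1.3,0.5,0],
    [-2.6,0.9,0],
    [-3.2,1.1,0],
    [-3.5,1.2,0],
    [-3.5,1.2,0],
    [-3.5,1.2,0],
    [-3.5,1.2,0],
    [-3.2,1.1,0],
    [-2.4,0.9,0],
    [-1.1,0.4,0],
  ],
  twist=[4,2.4,0,0,0,0,0,0,0,0,0,0],
)

```text
t: 9.45
eef_pos: [557.1, 35.9, 155.8]
orientation: [0.001, 0.775, 0.632, -0.002]
contact_force: [-0.2, -0.8, -3.8]
width: 31.3
grip_force: 40.0
```

```bash
python3 -c "
from h import *
s=get_state();print(s['t'],s['eef_pos'].round(1),head(s),s['width'],s['joint_pos'].round(2))
for n in ('top','side'):
    c=cam(n);u,v=proj(c,s['eef_pos']).astype(int);print(n,u,v)
    i=c['image'][max(v-75,0):v+75,max(u-100,0):u+100]; cv2.imwrite(f'pics/{n}2.png',cv2.resize(i,None,fx=2.9,fy=2.9)); 
a=cv2.imread('pics/top2.png');b=cv2.imread('pics/side2.png');w=min(a.shape[1],b.shape[1]);cv2.imwrite('pics/c2.png',cv2.resize(np.vstack([a[:,:w],b[:,:w]]),None,fx=.68,fy=.68))
"
```

```text
9.45 [557.1  35.9 155.8] 78.41914171798888 31.317720024155392 [ 0.3   0.41 -0.56  1.86  0.27  0.95 -0.59]
top 313 204
side 285 174
```

View pics/c2.png

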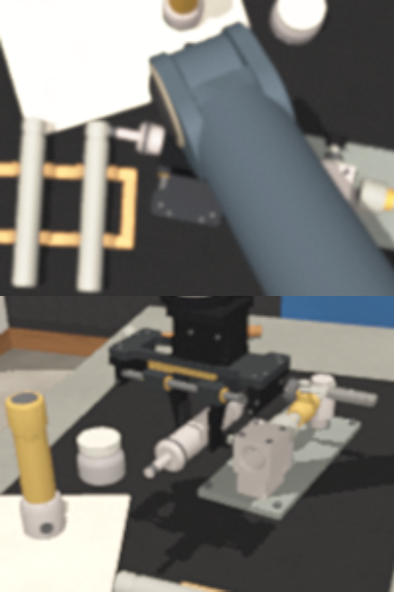

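The top crop shows the tail at (150,138) and the arm hiding the rest. The side crop shows the rod held level, tail towards the camera at (155,468), block mouth at (255,455). I'll measure both in each camera.

```bash
cat > al.py <<'E'
from h import *
from scipy.optimize import least_squares
s=get_state();th=np.radians(-101.5);f=np.array([np.cos(th),np.sin(th),0]);l=np.array([-f[1],f[0],0]);z=np.array([0,0,1.])
M=np.array([528.1,-94.9,70])
def meas():
  s=get_state();E=s["eef_pos"]
  for n in("top","side"):
    c=cam(n);P=cloud(c).reshape(-1,3);P=P[~np.isnan(P[:,0])]
    O=E+16.1*z; D=P-O;a,b,h=D@f,D@l,D@z
    near=np.hypot(b,h)<27
    k=near&(a<-16)&(a>-115)
    A,B,H=a[k],b[k],h[k]
    tail=np.percentile(A,0.5)
    # radii with tail-referenced axial coordinate
    X=A-tail-105
    rad=np.where(X<-70,5,np.where((X<-55)&(X>-66),18,np.where((X>-52)&(X<-20),16,0)));g=rad>0
    fun=lambda p:np.hypot(B[g]-p[0]-p[1]*A[g],H[g]-p[2]-p[3]*A[g])-rad[g]
    r=least_squares(fun,[0,0,0,0],loss="soft_l1",f_scale=1.0)
    p=r.x;print(n,g.sum(),"tail",tail.round(1),"off b,slope,h,slope",p.round(4),"rms",np.sqrt(np.median(r.fun**2)).round(2))
    # block
    D=P-M;a,b,h=D@f,D@l,D@z
    t=(abs(h-27)<3)&(abs(b)<35)&(a>-8)&(a<66)
    if t.sum()>50: print("   blocktop a",np.percentile(a[t],[1,99]).round(1),"b",np.percentile(b[t],[1,99]).round(1),"h",np.median(h[t]).round(1),t.sum())
    t=(abs(a)<6)&(abs(b)<35)&(h<22)&(h>-50)
    if t.sum()>50:
      fa=np.polyfit(b[t],a[t],1);print("   face a",np.median(a[t]).round(1),"slope",fa.round(3),"b",np.percentile(b[t],[1,99]).round(1))
    O2=(O-M);print("   gripped origin rel mouth a,b,h",(O2@f).round(1),(O2@l).round(1),(O2@z).round(1))
meas()
E
python3 al.py
```

```text
top 203 tail -104.9 off b,slope,h,slope [-0.4176  0.0041 -1.4655 -0.0219] rms 1.13
   blocktop a [20.2 60.2] b [-13.6  26.8] h 26.8 142
   gripped origin rel mouth a,b,h -136.6 1.9 102.0
side 299 tail -107.2 off b,slope,h,slope [-1.7147  0.0018 -0.33   -0.0046] rms 0.55
   blocktop a [ 0.9 62. ] b [-27.5  27.2] h 26.8 232
   face a 3.0 slope [1.000e-03 2.885e+00] b [-26.9  26.9]
   gripped origin rel mouth a,b,h -136.6 1.9 102.0
```

>>> apply_moves(
  hand=[1,1,1,1,1,1,1,1,1,1],
  travel=[
    [0,-0.07,0.6],
    [0,0,1.5],
    [0,0,2],
    [0,0,2],
    [0,0,2],
    [0,0,1.3],
    [0,0,0.7],
    [0,0,0],
    [0,0,0],
    [0,0,0],
  ],
  twist=[0,0,0,0,0,0,0,0,0,0],
)

```text
t: 10.48
eef_pos: [557.8, 43.4, 56.6]
orientation: [0.001, 0.773, 0.635, 0.001]
contact_force: [-0.2, -0.4, -4.3]
width: 31.1
grip_force: 40.0
```

```bash
python3 al.py; python3 -c "
from h import *
s=get_state();print(s['t'],s['eef_pos'].round(1),head(s),s['contact_force'])"
```

```text
top 167 tail -105.7 off b,slope,h,slope [-1.8224 -0.0029 -1.0112 -0.0196] rms 1.11
   blocktop a [ 2.8 59.9] b [-17.8  27. ] h 26.9 235
   gripped origin rel mouth a,b,h -141.4 1.5 2.7
side 278 tail -103.6 off b,slope,h,slope [-0.6303  0.0086 -0.3618 -0.0024] rms 0.56
   blocktop a [ 9.9 61.8] b [-27.3  26.3] h 27.0 160
   gripped origin rel mouth a,b,h -141.4 1.5 2.7
10.5833 [557.8  42.9  56.7] 78.7590427162141 [ 0.40238575  0.22464066 -3.57896609]
```

>>> apply_moves(
  hand=[1,1,1,1,1,1,1,1,1,1],
  travel=[
    [0,-0.05,0.2],
    [0,0,0],
    [-0.5,0,0],
    [-0.8,0,0],
    [-0.8,0,0],
    [-0.6,0,0],
    [-0.4,0,0],
    [0,0,0],
    [0,0,0],
    [0,0,0],
  ],
  twist=[0,0,0,0,0,0,0,0,0,0],
)

```text
t: 11.42
eef_pos: [550.4, 12.8, 53.6]
orientation: [-0.0, 0.773, 0.635, 0.0]
contact_force: [-0.6, 0.3, -3.6]
width: 31.5
grip_force: 40.0
```

```bash
python3 al.py; python3 -c "
from h import *
s=get_state();print(s['t'],s['eef_pos'].round(1),head(s),s['contact_force'])
for n in ('top','side'):
    c=cam(n);u,v=proj(c,[540,-60,70]).astype(int)
    i=c['image'][v-45:v+45,u-60:u+60]; cv2.imwrite(f'pics/{n}3.png',cv2.resize(i,(480,360),interpolation=cv2.INTER_CUBIC))
cv2.imwrite('pics/c3.png',np.hstack([cv2.imread('pics/top3.png')[:,:400],cv2.imread('pics/side3.png')[:,:400]]))
"
```

```text
top 191 tail -104.8 off b,slope,h,slope [-0.7629  0.0081 -0.1932 -0.0052] rms 1.18
   blocktop a [33.2 59.8] b [ 5.1 27.4] h 26.8 57
   gripped origin rel mouth a,b,h -110.0 0.4 -0.3
side 255 tail -104.2 off b,slope,h,slope [-7.895e-01  9.900e-03 -3.713e-01  4.000e-04] rms 0.6
   face a 2.9 slope [-0.02   3.054] b [-21.9  14.8]
   gripped origin rel mouth a,b,h -110.0 0.4 -0.3
11.5167 [550.4  13.   53.6] 78.79867794930259 [-0.92054621  1.17797239 -3.47172047]
```

View pics/c3.png

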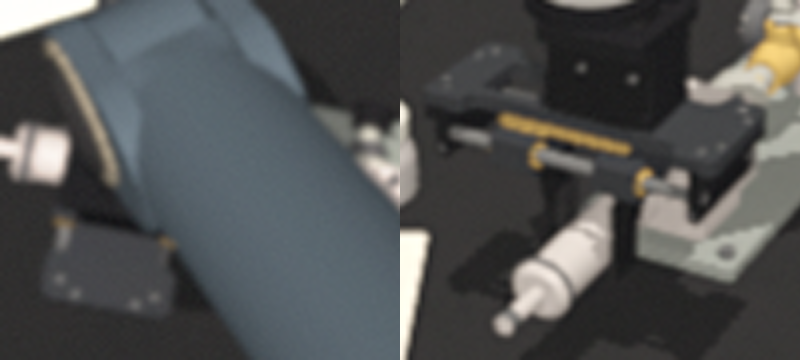

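The side crop shows the tail at (505,325) and the rod heading into the block behind the gripper. Now a small trim, then inserting gently.

>>> apply_moves(
  hand=[1,1,1,1,1,1,1,1,1,1],
  travel=[
    [0,0.02,-0.05],
    [0,0,0],
    [-0.4,0,0],
    [-0.5,0,0],
    [-0.5,0,0],
    [-0.5,0,0],
    [-0.5,0,0],
    [-0.4,0,0],
    [0,0,0],
    [0,0,0],
  ],
  twist=[0.3,0,0,0,0,0,0,0,0,0],
)

```text
t: 12.45
eef_pos: [544.8, -15.4, 54.1]
orientation: [0.0, 0.775, 0.632, 0.0]
contact_force: [0.3, -0.4, -3.8]
width: 31.4
grip_force: 40.0
```

```bash
python3 al.py|grep -v block; python3 -c "
from h import *
s=get_state();print(s['t'],s['eef_pos'].round(1),head(s),s['contact_force'],s['ft_torque'])"
```

```text
top 210 tail -105.1 off b,slope,h,slope [-0.6019  0.0051 -0.3081 -0.011 ] rms 0.97
   gripped origin rel mouth a,b,h -81.2 0.6 0.2
side 239 tail -104.7 off b,slope,h,slope [-1.2849 -0.0036 -0.931  -0.0096] rms 0.65
   face a 2.8 slope [-0.007  2.65 ] b [-24.1   9.4]
   gripped origin rel mouth a,b,h -81.2 0.6 0.2
12.55 [545.  -14.7  54.1] 78.47655203187372 [-0.173199    0.21271508 -4.14528988] [-0.00660878 -0.1035003   0.02284012]
```

>>> apply_moves(
  hand=[1,1,1,1,1,1,1],
  travel=[
    [-0.2,0.02,-0.02],
    [-0.2,0,0],
    [-0.3,0,0],
    [-0.3,0,0],
    [-0.3,0,0],
    [0,0,0],
    [0,0,0],
  ],
  twist=[0,0,0,0,0,0,0],
)

```text
t: 13.13
eef_pos: [542.4, -28.2, 54.2]
orientation: [0.0, 0.775, 0.632, -0.0]
contact_force: [0.3, -0.3, -4.3]
width: 31.2
grip_force: 40.0
```

```bash
python3 -c "
from h import *
s=get_state();print(s['t'],s['eef_pos'].round(1),head(s),s['contact_force'],s['ft_torque'])"
```

```text
13.1333 [542.4 -28.2  54.2] 78.41881735279624 [ 0.29725127 -0.33752272 -4.3156491 ] [-0.02979272 -0.05796154 -0.03503894]
```

>>> apply_moves(
  hand=[1,1,1,1,1,1,1,1],
  travel=[
    [-0.2,0,0],
    [-0.3,0,0],
    [-0.3,0,0],
    [-0.3,0,0],
    [-0.3,0,0],
    [-0.2,0,0],
    [0,0,0],
    [0,0,0],
  ],
  twist=[0,0,0,0,0,0,0,0],
  force=50,
)

```text
t: 13.8
eef_pos: [539.3, -43.6, 54.3]
orientation: [0.0, 0.775, 0.632, 0.0]
contact_force: [-0.4, 0.8, -4.3]
width: 30.8
grip_force: 50.0
```

```bash
python3 al.py|grep -v block; python3 -c "
from h import *
s=get_state();print(s['t'],s['eef_pos'].round(1),head(s),s['contact_force'],s['ft_torque'])"
```

```text
top 230 tail -105.4 off b,slope,h,slope [-0.8901  0.0017 -1.4611 -0.0229] rms 1.0
   gripped origin rel mouth a,b,h -52.5 0.7 0.4
side 242 tail -105.0 off b,slope,h,slope [-1.1995 -0.0042 -0.7351 -0.0024] rms 0.72
   face a 2.8 slope [-0.016  2.413] b [-27.1  25.8]
   gripped origin rel mouth a,b,h -52.5 0.7 0.4
13.9 [539.3 -43.3  54.3] 78.47667882318837 [ 0.49908466 -0.14970019 -4.00941552] [ 0.046084   -0.10410856  0.02714068]
```

>>> apply_moves(
  hand=[1,1,1,1,1,1,1,1],
  travel=[
    [-0.2,0,0],
    [-0.3,0,0],
    [-0.3,0,0],
    [-0.3,0,0],
    [-0.3,0,0],
    [-0.3,0,0],
    [0,0,0],
    [0,0,0],
  ],
  twist=[0,0,0,0,0,0,0,0],
)

```text
t: 14.57
eef_pos: [535.7, -60.4, 54.2]
orientation: [0.0, 0.775, 0.632, -0.0]
contact_force: [0.3, 1.3, -3.2]
width: 30.8
grip_force: 50.0
```

```bash
python3 al.py|grep -v block; python3 -c "
from h import *
s=get_state();print(s['t'],s['eef_pos'].round(1),head(s),s['contact_force'],s['ft_torque'])"
```

```text
top 232 tail -105.4 off b,slope,h,slope [-0.5824  0.0039 -0.7744 -0.0067] rms 1.05
   gripped origin rel mouth a,b,h -35.3 0.6 0.3
side 222 tail -104.1 off b,slope,h,slope [-0.6465  0.0069 -0.7678 -0.0068] rms 0.67
   face a 2.9 slope [-0.006  2.68 ] b [-27.5  26.5]
   gripped origin rel mouth a,b,h -35.3 0.6 0.3
14.6667 [535.7 -60.6  54.2] 78.42267061618163 [ 0.15169148  1.64586668 -2.9239493 ] [ 0.3265578   0.07064376 -0.06576554]
```

>>> apply_moves(
  hand=[1,1,1,1,1,1,1],
  travel=[
    [-0.2,0,0],
    [-0.2,0,0],
    [-0.2,0,0],
    [-0.2,0,0],
    [-0.2,0,0],
    [0,0,0],
    [0,0,0],
  ],
  twist=[0,0,0,0,0,0,0],
)

```text
t: 15.25
eef_pos: [533.4, -71.9, 54.1]
orientation: [0.0, 0.775, 0.632, -0.001]
contact_force: [-1.4, -0.9, -3.5]
width: 30.7
grip_force: 50.0
```

>>> apply_moves(
  hand=[1,1,1,1],
  travel=[
    [-0.1,0,0],
    [-0.1,0,0],
    [0,0,0],
    [0,0,0],
  ],
  twist=[0,0,0,0],
)

```text
t: 15.58
eef_pos: [533.3, -72.0, 54.2]
orientation: [-0.0, 0.775, 0.632, -0.0]
contact_force: [-1.8, 0.8, -3.0]
width: 30.8
grip_force: 50.0
```

>>> apply_moves(
  hand=[1,1,1,1],
  travel=[
    [-0.1,0,0],
    [-0.1,0,0],
    [0,0,0],
    [0,0,0],
  ],
  twist=[0,0,0,0],
)

```text
t: 15.92
eef_pos: [533.2, -72.4, 54.3]
orientation: [-0.001, 0.774, 0.633, 0.001]
contact_force: [-0.9, 6.2, -3.8]
width: 30.8
grip_force: 50.0
```

>>> apply_moves(
  hand=[1,1,1,1],
  travel=[
    [-0.1,0,0],
    [-0.1,0,0],
    [0,0,0],
    [0,0,0],
  ],
  twist=[0,0,0,0],
)

```text
t: 16.25
eef_pos: [533.2, -72.4, 54.4]
orientation: [-0.001, 0.774, 0.633, 0.002]
contact_force: [-0.9, 8.7, -3.5]
width: 31.0
grip_force: 50.0
```

>>> apply_moves(
  hand=[1,1,1,1],
  travel=[
    [-0.1,0,0],
    [-0.1,0,0],
    [0,0,0],
    [0,0,0],
  ],
  twist=[0,0,0,0],
)

```text
t: 16.58
eef_pos: [533.2, -72.4, 54.5]
orientation: [-0.002, 0.774, 0.634, 0.003]
contact_force: [0.9, 11.9, -4.0]
width: 30.8
grip_force: 50.0
```

```bash
python3 al.py; python3 -c "
from h import *
s=get_state();print(s['t'],s['eef_pos'].round(1),head(s),s['contact_force'],s['ft_torque'])
c=cam('side');u,v=proj(c,[525,-110,80]).astype(int);cv2.imwrite('pics/s4.png',cv2.resize(c['image'][v-50:v+60,u-75:u+75],None,fx=4,fy=4,interpolation=cv2.INTER_CUBIC))"
```

```text
top 241 tail -105.0 off b,slope,h,slope [ 0.1392  0.0183 -1.2143 -0.0234] rms 0.94
   gripped origin rel mouth a,b,h -23.1 0.5 0.6
side 222 tail -104.6 off b,slope,h,slope [-1.1853e+00 -2.0000e-04 -1.1152e+00 -1.1100e-02] rms 0.67
   face a 2.8 slope [-0.01   2.585] b [-27.5  22.7]
   gripped origin rel mouth a,b,h -23.1 0.5 0.6
16.6833 [533.2 -72.4  54.5] 78.62759512758956 [ 0.58701499 11.87657174 -4.19054637] [ 2.62269771 -0.02552925 -0.14571715]
```

View pics/s4.png

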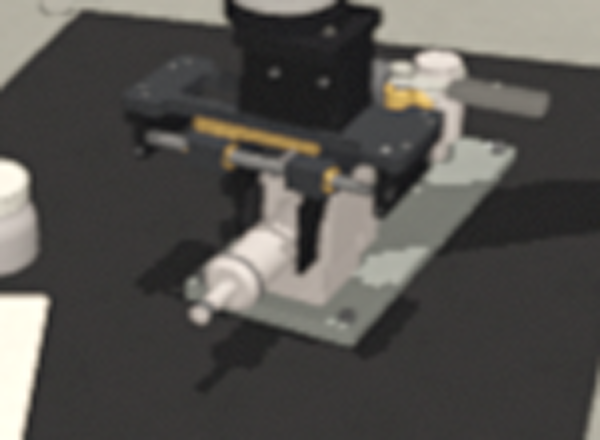

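>>> apply_moves(
  hand=[1,1,1,1,1,1],
  travel=[
    [-0.2,0,0],
    [-0.2,0,0],
    [-0.2,0,0],
    [0,0,0],
    [0,0,0],
    [0,0,0],
  ],
  twist=[0,0,0,0,0,0],
)

```text
t: 17.23
eef_pos: [533.2, -72.5, 55.0]
orientation: [-0.003, 0.773, 0.635, 0.006]
contact_force: [0.7, 23.4, -3.5]
width: 30.9
grip_force: 50.0
```

>>> apply_moves(
  hand=[1,1,1,1,1],
  travel=[
    [0.2,0,0],
    [0.3,0,0],
    [0.3,0,0],
    [0,0,0],
    [0,0,0],
  ],
  twist=[0,0,0,0,0],
)

```text
t: 17.65
eef_pos: [533.3, -72.4, 54.5]
orientation: [-0.001, 0.774, 0.633, 0.002]
contact_force: [-1.8, 8.0, -2.5]
width: 30.6
grip_force: 50.0
```

>>> apply_moves(
  hand=[-0.4,-0.4,-0.4,-0.4,-0.4,-0.4],
  travel=[
    [0,0,0],
    [0,0,0],
    [0,0,0],
    [0,0,0],
    [0,0,0],
    [0,0,0],
  ],
  twist=[0,0,0,0,0,0],
)

```text
t: 18.15
eef_pos: [533.0, -76.5, 54.5]
orientation: [0.0, 0.775, 0.632, 0.0]
contact_force: [0.7, 0.1, 0.4]
width: 58.9
grip_force: 0.0
```

>>> apply_moves(
  hand=[-0.4,-0.4,-0.4,-0.4,-0.4,-0.4,-0.4,-0.4,-0.4,-0.4,-0.4,-0.4],
  travel=[
    [0,0,-0.5],
    [0,0,-1.5],
    [0,0,-2.5],
    [0,0,-3],
    [0,0,-3],
    [0,0,-3],
    [0,0,-2],
    [0,0,-1],
    [0,0,0],
    [-1,-0.4,0],
    [-2,-0.8,0],
    [-2.5,-1,0],
  ],
  twist=[0,0,0,0,0,0,0,0,0,0,0,0],
)

```text
t: 19.15
eef_pos: [498.7, -124.8, 217.2]
orientation: [-0.002, 0.774, 0.634, -0.001]
contact_force: [0.8, -0.4, -0.5]
width: 61.0
grip_force: 0.0
```

>>> apply_moves(
  hand=[-0.4,-0.4,-0.4,-0.4,-0.4,-0.4,-0.4,-0.4,-0.4,-0.4,-0.4,-0.4],
  travel=[
    [-3,-1.2,0],
    [-3,-1.2,0],
    [-3,-1.2,0],
    [-2.5,-1,0],
    [-1.5,-0.6,0],
    [-0.6,-0.2,0],
    [0,0,0],
    [0,0,0],
    [0,0,0],
    [0,0,0],
    [0,0,0],
    [0,0,0],
  ],
  twist=[0,0,0,0,0,0,7,7,7,7,7,7],
)

```text
t: 20.15
eef_pos: [419.4, -246.8, 217.8]
orientation: [-0.001, 0.951, 0.311, -0.001]
contact_force: [-1.0, 0.8, -0.5]
width: 60.9
grip_force: 0.0
```

>>> apply_moves(
  hand=[-0.4,-0.4,-0.4,-0.4,-0.4,-0.4,-0.4,-0.4,-0.4],
  travel=[
    [0,0,0],
    [0,0,0],
    [0,0,0],
    [0,0,0],
    [0,0,0],
    [0,0,0],
    [0,0,0],
    [0,0,0],
    [0,0,0],
  ],
  twist=[7,7,7,7,7,7,3,0,0],
)

```text
t: 20.9
eef_pos: [419.6, -247.0, 218.2]
orientation: [-0.001, 0.997, -0.073, -0.001]
contact_force: [1.2, 0.3, 0.4]
width: 61.1
grip_force: 0.0
```

```bash
cat > lv.py <<'E'
from h import *
s=get_state();print(s['t'],s['eef_pos'].round(1),head(s),s['width'],s['joint_pos'].round(2))
f=np.array([np.cos(np.radians(-101.5)),np.sin(np.radians(-101.5)),0]);l=np.array([-f[1],f[0],0]);M=np.array([528.1,-94.9,70])
for n in("top","side"):
    c=cam(n);P=cloud(c).reshape(-1,3);P=P[~np.isnan(P[:,0])];D=P-M;a,b,h=D@f,D@l,D@[0,0,1]
    k=(h>35)&(h<46)&(b<-38)&(b>-104)&(abs(a-170)<90)
    L=P[k]
    if len(L)>30:
        q=cv2.fitLine(L[:,:2].astype(np.float32),cv2.DIST_L1,0,.01,.01).ravel();d=q[:2]*(-1 if q[0]>0 else 1)
        S=(M+170*f)[:2];e=q[2:]-S;print(n,"lever n",len(L),"pt",q[2:],"head",np.degrees(np.arctan2(d[1],d[0]))%360,"miss of stem",e[0]*d[1]-e[1]*d[0])
    k=(a>185)&(a<290)&(abs(b)<60)&(h<120);print("  reg max z",P[k][:,2].max() if k.any() else None)
    k=(np.hypot(b,h)<19)&(a<-5)&(a>-150);print("  cart tail a",np.percentile(a[k],.5) if k.any() else None)
    k=(a>26)&(a<46)&(b>27)&(b<90)&(abs(h)<25);print("  knob b max",np.percentile(b[k],99) if k.any() else None)
    u,v=proj(c,[505,-140,80]).astype(int);i=c['image'][v-55:v+55,u-75:u+75]
    cv2.imwrite(f'pics/{n}5.png',cv2.resize(i,(400,293),interpolation=cv2.INTER_CUBIC))
cv2.imwrite('pics/c5.png',np.hstack([cv2.imread('pics/top5.png'),cv2.imread('pics/side5.png')]))
E
python3 lv.py
```

```text
20.9 [ 419.6 -247.   218.2] -8.390212398530798 61.131788066850355 [ 0.72  0.18 -0.31  1.96  0.07  1.01 -1.34]
  reg max z 98.84339136207026
  cart tail a -127.82173449219854
  knob b max 70.00110661395573
side lever n 110 pt [ 430.72272 -246.84872] head 170.82114 miss of stem 4.324154046296599
  reg max z 96.63168098850184
  cart tail a -127.5362360247099
  knob b max 70.90957084455056
```

View pics/c5.png

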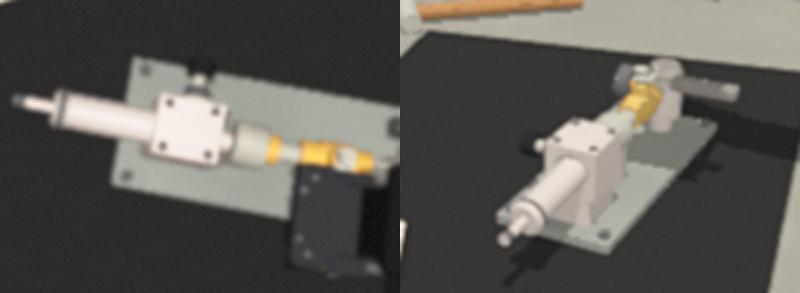

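Cartridge sits in the bore with the tail at crop (30,102), and the lever shaft is still square across. Now going down around the lever.

>>> apply_moves(
  hand=[-0.4,-0.4,-0.4,-0.4,-0.4,-0.4,-0.4,-0.4,-0.4,-0.4],
  travel=[
    [0.08,0.24,1],
    [0,0,2],
    [0,0,2.5],
    [0,0,2.5],
    [0,0,2.5],
    [0,0,1.6],
    [0,0,1],
    [0,0,0],
    [0,0,0],
    [0,0,0],
  ],
  twist=[0,0,0,0,0,0,0,0,0,0],
)

```text
t: 21.83
eef_pos: [421.2, -250.7, 89.1]
orientation: [0.0, 0.997, -0.074, 0.001]
contact_force: [0.7, 0.5, -0.0]
width: 61.3
grip_force: 0.0
```

>>> apply_moves(
  hand=[1,1,1,1,1,1],
  travel=[
    [0,0,0],
    [0,0,0],
    [0,0,0],
    [0,0,0],
    [0,0,0],
    [0,0,0],
  ],
  twist=[0,0,0,0,0,0],
  force=10,
)

```text
t: 22.33
eef_pos: [420.5, -250.3, 88.4]
orientation: [0.0, 0.997, -0.074, 0.0]
contact_force: [0.3, -0.5, -0.1]
width: 28.8
grip_force: 0.0
```

```bash
python3 -c "
from h import *
s=get_state();print(s['t'],s['eef_pos'].round(1),head(s),s['width'],s['contact_force'],s['ft_torque'])"
```

```text
22.3333 [ 420.5 -250.3   88.4] -8.540329428958438 28.80068364743919 [ 0.30819135 -0.50763722 -0.07464944] [-0.01863749  0.04457894  0.00494776]
```

>>> apply_moves(
  hand=[1,1,1,1,1,1],
  travel=[
    [0,0,0],
    [0,0,0],
    [0,0,0],
    [0,0,0],
    [0.02,0.52,0],
    [0.02,0.52,0],
  ],
  twist=[0,0,0,0,-4,-4],
)

```text
t: 22.83
eef_pos: [419.5, -260.1, 88.3]
orientation: [-0.0, 1.0, -0.003, -0.0]
contact_force: [-0.9, 0.9, 1.0]
width: 19.3
grip_force: 10.2
```

>>> apply_moves(
  hand=[1,1,1,1,1,1],
  travel=[
    [0.02,0.52,0],
    [0.02,0.52,0],
    [0.02,0.52,0],
    [0.02,0.52,0],
    [0,0,0],
    [0,0,0],
  ],
  twist=[-4,-4,-4,-4,0,0],
)

```text
t: 23.33
eef_pos: [422.0, -282.3, 88.3]
orientation: [0.001, 0.991, 0.133, -0.0]
contact_force: [-1.2, -3.4, 1.3]
width: 18.6
grip_force: 10.0
```

```bash
python3 -c "
from h import *
s=get_state();print(s['t'],s['eef_pos'].round(1),head(s),s['width'],s['contact_force'],s['ft_torque'])
e=s['eef_pos'][:2]-[494.1,-262];print(np.hypot(*e),np.degrees(np.arctan2(e[1],e[0]))%360)"
```

```text
23.3333 [ 422.  -282.3   88.3] 15.324335653646214 18.57096665758835 [-1.23191126 -3.40235252  1.28712562] [-0.77406016  0.32066083  0.01781378]
74.87409398559316 195.7385626648468
```

>>> apply_moves(
  hand=[1,1,1,1,1,1,1],
  travel=[
    [0.02,0.59,0],
    [0.02,0.59,0],
    [0.02,0.59,0],
    [0.02,0.59,0],
    [0,0,0],
    [0,0,0],
    [0,0,0],
  ],
  twist=[-4.5,-4.5,-4.5,-4.5,0,0,0],
)

```text
t: 23.92
eef_pos: [431.7, -303.6, 88.3]
orientation: [0.001, 0.958, 0.287, -0.0]
contact_force: [-1.6, -5.5, 0.1]
width: 19.0
grip_force: 10.0
```

```bash
python3 -c "
from h import *
s=get_state();print(s['t'],s['eef_pos'].round(1),head(s),s['width'],s['contact_force'],s['ft_torque'])
e=s['eef_pos'][:2]-[494.1,-262];print(np.hypot(*e),np.degrees(np.arctan2(e[1],e[0]))%360)"
```

```text
23.9167 [ 431.7 -303.6   88.3] 33.31503429332521 18.957020202580726 [-1.61215901 -5.47371932  0.08158364] [-1.04294052  0.48257224 -0.07178962]
75.03120932324333 213.6755478254991
```

>>> apply_moves(
  hand=[-0.4,-0.4,-0.4,-0.4,-0.4,-0.4,-0.4],
  travel=[
    [0,0,0],
    [0,0,0],
    [0,0,0],
    [0,0,0],
    [0,0,0],
    [0,0,0],
    [0,0,0],
  ],
  twist=[0,0,0,0,0,0,0],
)

```text
t: 24.5
eef_pos: [432.2, -302.4, 88.2]
orientation: [-0.0, 0.958, 0.288, 0.0]
contact_force: [0.2, 0.5, -0.4]
width: 56.4
grip_force: 0.0
```

>>> apply_moves(
  hand=[-0.4,-0.4,-0.4,-0.4,-0.4,-0.4,-0.4,-0.4,-0.4,-0.4,-0.4,-0.4],
  travel=[
    [0,0,-1],
    [0,0,-2],
    [0,0,-3],
    [0,0,-3],
    [0,0,-3],
    [0,1,-2],
    [0,2,0],
    [0,3,0],
    [0,3,0],
    [0,3,0],
    [0,2,0],
    [0,1,0],
  ],
  twist=[0,0,0,0,0,0,0,0,0,0,0,0],
)

```text
t: 25.5
eef_pos: [515.4, -430.3, 228.4]
orientation: [0.0, 0.958, 0.287, 0.0]
contact_force: [0.1, 0.1, 0.5]
width: 60.9
grip_force: 0.0
```

```bash
sed -i 's/505,-140,80/480,-210,80/; s/(k=(h>35).*)/\1/; s/pics\/c5/pics\/c6/; s/b<-38)&(b>-104)&(abs(a-170)<90)/b<-25)\&(b>-104)\&(a>195)\&(a<262)/' lv.py; python3 lv.py
```

```text
25.5 [ 515.4 -430.3  228.4] 33.33661091245965 60.91006839367189 [ 0.92  0.49 -0.43  1.52  0.21  1.17 -0.53]
top lever n 192 pt [ 415.9408 -310.7564] head 218.22926 miss of stem 9.72918485958224
  reg max z 116.08724338915249
  cart tail a -127.82432446272975
  knob b max 70.24403072036576
side lever n 84 pt [ 429.8869 -295.4465] head 215.12994 miss of stem 9.238551473508657
  reg max z 114.68454693061504
  cart tail a -127.02971441435636
  knob b max 70.8900282352623sed: -e expression #1, char 47: invalid reference \1 on 's' command's RHS
```

Run:
```python
from h import *
f=np.array([np.cos(np.radians(-101.5)),np.sin(np.radians(-101.5)),0]);S=np.array([528.1,-94.9,70])+170*f
for n in("top","side"):
    c=cam(n);P=cloud(c).reshape(-1,3);P=P[~np.isnan(P[:,0])]
    e=P[:,:2]-S[:2];r=np.hypot(*e.T);A=np.degrees(np.arctan2(e[:,1],e[:,0]))%360
    L=P[(P[:,2]>106)&(P[:,2]<116)&(r>45)&(r<105)&(A>150)&(A<260)]
    q=cv2.fitLine(L[:,:2].astype(np.float32),cv2.DIST_L1,0,.01,.01).ravel();d=q[:2]*(-1 if q[0]>0 else 1)
    m=L[:,:2].mean(0)-S[:2]
    print(n,len(L),"valve deg by line",np.degrees(np.arctan2(d[1],d[0]))%360-168.5,"by centroid",np.degrees(np.arctan2(m[1],m[0]))%360-168.5)
    u,v=proj(c,[480,-190,80]).astype(int);i=c['image'][v-55:v+55,u-75:u+75]
    cv2.imwrite(f'pics/{n}5.png',cv2.resize(i,(400,293),interpolation=cv2.INTER_CUBIC))
cv2.imwrite('pics/c6.png',np.hstack([cv2.imread('pics/top5.png'),cv2.imread('pics/side5.png')]))
```

```text
top 212 valve deg by line 43.18831 by centroid 43.13827957060744
side 82 valve deg by line 45.265717 by centroid 41.50744328203109
```

View pics/c6.png

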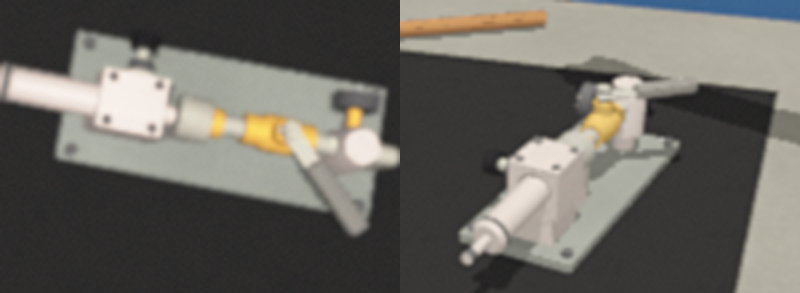

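The lever (crop (290,130) to (355,225)) reads about 43–45°, and the spigot at (172,115) bridges the gap to the head. Handing in.

```bash
python3 -c "
from h import *
print(finish_job())"
```

```text
the job is handed in; nothing more can be done
None
```

The job is handed in (no verdict was returned): the cartridge stopped hard against the charging head at 23 N, the valve lever measures about 43–45° open and is released, and the gripper is clear; the plunger snap was inferred from that stop, not seen directly.

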